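# Snap the amber light bar into the spring clips of the set lamp and switch it on

### The job

Take the light bar with the orange ends off the wooden rest and press it, light side up, down between the two brass-nosed spring clips of the lamp stand until it snaps fully home, then push the red switch lever all the way over to on. Press gently, no more than three kilos, feeling for the snap and the seat, and leave the blue-ended bar where it is.

Things in the scene. Friction and masses are not known exactly. Their poses are not given: they have to be found in the camera images.
- bar_amber_mid (a point): Centre of the light bar to fit: square aluminium bar, ORANGE ends, amber strip on top (+z). 132 mm long along its y, 26 mm wide (x), 26 mm high, about 0.16 kg, the same end for end. Both ends taper above and below: a chamfer 4 mm along the bar over 9 mm of height leaves the full length only in the middle 8 mm of the height. Grip it across its width at mid-length, mid-height.
- bar_white_mid (a point): Centre of the other light bar, same size, BLUE ends and white strip, lying parallel to it on the same rest, middles about 100 mm apart; either may be the nearer. To be left alone.
- rest: Wooden rest, fixed, 200 mm (x) by 120 mm (y); origin under its middle at table height. The bars lie along its y on two bearers 18 mm high, 14 mm wide, at y = +42 and -42 mm; between these there are 14 mm of free height under the bars.
- lamp_base: Lamp stand, fixed; origin at table height under its post. Foot plate 120 (x) by 330 mm (y), 12 mm high. The bar goes in along the stand's y, over the origin. The clip head on the post is rigid but set by hand, NOT measured: its seat floor (the bar's underside rests on it) is 54 to 74 mm above the table, so the bar's centre ends 67 to 87 mm up; its middle is up to 2 mm off along y.
- contact_pin (a joint): Downward travel (m) of the brass contact pin in the seat's middle: 0 = 5 mm above the seat floor, 0.005 = held level by a fully seated bar; pushes up 1.7 to 3 N. The seat is two black blocks 32 to 58 mm either side of the middle; between them, save the 12 mm thick pin post, 16 mm free height below the seat for fingers. Side cheeks on the blocks, flared, leave 2 mm play each way in x.
- clip_left (a joint): Outward travel (m) of the spring clip at the head's +y end: 0 at rest, up to 0.012. Its brass nose (radius 3 mm) is centred 65 mm from the head's middle, 26 mm above the seat, with a flared lead-in above, top 40 mm above the seat. Pushes in with 2 N plus 0.65 N per mm. A centred bar spreads it 4 mm, then it snaps back to about 0.0005 over the upper chamfer and holds it once pushed home.
- clip_right (a joint): The same for the clip at the -y end, outward positive. Passing both clips takes 6 to 15 N downward, less once past; then the seat is firm. Off centre along y, one clip spreads more and the other less, and they push the bar back with about 1.3 N per mm.
- switch (a joint): Lever with a red ball on the foot plate: 0 leans fully to the stand's -x (off), 1.0 rad leans fully to +x (on). Starts near off, stays where left; about 1 N at the ball moves it.
- switch_tip (a point): Centre of the lever's red ball (26 mm diameter), 60 mm from its pivot, which is 34 mm above the table at x = 0, y = -140 mm in the stand's frame. The ball swings from x = -29 to +29 mm, 87 mm above the table at both ends and 94 mm midway.
There are look-alikes about, which are no part of the job. Leave any black, green or purple look-alike of the part that bears bar_amber_mid alone.

How it is judged:
On the way, in this order (a step that is already met when the one before it is completed fails the run):
1. the orange-ended bar is snapped fully home between both clips (x of bar_amber_mid in the frame of lamp_base between -0.007 and 0.007 m and y of bar_amber_mid in the frame of lamp_base between -0.008 and 0.008 m and z of bar_amber_mid in the frame of lamp_base between 0.064 and 0.09 m and angle between bar_amber_mid's own z axis and vertical below 0.05 rad and angle between the y axis of bar_amber_mid and the y axis of lamp_base, either way round below 0.06 rad and value of joint contact_pin above 0.0035 m and value of joint each of clip_left, clip_right below 0.0032 m), for 0.2 s.
2. then the switch lever is pushed over to on (value of joint switch above 0.8 rad), for 0.2 s.
At the end, for the whole second after the job is handed in: Bar seated light side up at rest: tilt under 0.05 rad, along the stand within 0.06 rad, within 7 mm across and 8 mm along of the stand's middle, centre 64-90 mm high, contact pin down 3.5 mm or more, both clips back to 3.2 mm or less; switch lever at 0.8 rad or more (all of step 1 and value of joint switch above 0.8 rad and linear speed of bar_amber below 0.01 m/s); the robot touches nothing.
It fails at once if the bar is pressed against the lamp stand with more than 45 N (contact force between bar_amber and lamp_base above 45 N).
It fails at once if the blue-ended bar is moved more than 20 mm (distance of bar_white_mid from where it was at the start of the episode above 0.02 m).
It also fails if it takes over 72 s, if anything falls off the work surface, if the arm or the gripper's body presses on something with over 40 N, if the wrist force passes 120 N, or if a joint passes its speed limit or range.

### The arm

A 7-joint arm with a two-finger parallel gripper is mounted at the origin on the work surface. World frame = base frame: x ahead of the robot, y to its left, z up, the work surface at z = 0. Lengths are in m, angles in rad, forces in N, time in s.
With the tool pointing down it reaches from about 0.425 to 0.8 m from the base axis. Payload 8.3 kg.
Tool frame: the origin (TCP) lies midway between the tips of the shut fingers; the grasp point (between the pads) lies 19 mm behind it; z points along the fingers, y is the line along which they close (so a half turn about z gives the same grasp; the last joint's range is limited). The gripper opens to 85 mm and grips with 20 to 120 N. Pads are 22 mm wide; open, the fingers measure 114 mm over their backs; the gripper's body (76 mm by 85 mm) begins 54 mm behind the grasp point. The pads swing forward as they close: fully open they stand 13 mm farther back than shut.
Start: joints at [-1.341, 0.383, 0.016, 1.37, -0.006, 1.388, -0.046], TCP at [0.18, 0.598, 0.231] pointing down, gripper open.
Joint ranges: [-2.95, 2.95], [-0.25, 2.06], [-1.52, 1.56], [0.18, 2.33], [-1.44, 4.58], [0.02, 2.06], [-3.01, 3.01]. Speed limits (rad/s): [2.39, 2.39, 3.01, 3.01, 3.14, 3.14, 3.14].

### API

Orientations are given as a unit quaternion [x, y, z, w].
In Python, from plant import ctrl, ik, viewer gives the robot as it stands. The module is installed in compiled form; this text tells all that it offers. Calls block until the motion is done:
- ctrl.move_ptp(position, orientation): joint-space move of the TCP to a pose.
- ctrl.move_l(position, feed=0.15, rot=None): straight line of the TCP; rot=None keeps the orientation; feed is the mean speed in m/s.
- ctrl.set_joints(angles): joint-space move.
- ctrl.command_gripper(opening, strength=None): finger opening in m; strength is the grip in N (None keeps the last); returns when the fingers have stopped.
- ctrl.pause(seconds).
- ik(position, orientation): joint angles nearest the present ones, or None.
- ctrl.observe(): the state.
- viewer.capture(name): name is "scene" or "top" or "wrist"; returns (picture, depth): 384x512x3 uint8, red, green, blue; 384x512 float32, m along the optical axis (not along the pixel's ray), 0 where there is no reading.
- viewer.camera_info(name): a dict with "K" (3x3 intrinsics, pixels), "D" ([k1, k2, p1, p2, k3] as OpenCV has them; the pictures are not rectified), "extrinsics" (4x4, takes a point from world to camera coordinates); the wrist camera has in their place "mount" (4x4, takes a point from camera to tool coordinates, whose origin is the TCP and whose axes are the flange's). Camera axes: x right, y down, z forward; pixel columns grow to the right and rows downward; lengths in m; the calibration is good to about 2 mm. A picture is of the moment at which its call begins: read the wrist's pose just before it. camera_info takes no time and is no camera call.
A pose or a line that the arm cannot do raises ctrl.Unreachable and nothing moves.
- ctrl.sign_off(): hands the job in; it is judged then, once.
The state is a dict: "time_s": time; "joints": joint angles; "joint_vel": joint speeds; "tau": joint torques, N m; "ee_pos": TCP position; "tool_rot": TCP orientation; "wrist_force": force on the tool from outside, world axes, zero at the start; "ft_torque": the same for the moment, N m; "width": finger opening in m; "gripper_force": force on a finger pad.
Only numpy, scipy, OpenCV 4.12 (cv2) and the standard library are available. Lean on these libraries where they do the work, as an engineer would, in place of code of your own. Each camera call takes 0.05 s, during which the arm holds its last target. There are 200 camera calls.

## Working session

There is one attempt and no reset: what is moved stays moved. The work goes in short steps, each a Python script; the robot and the scene stay as the last script left them, time stands still between calls to the robot, and variables do not carry over. Pictures are saved under pics/ and viewed, at most 10 in all, crops included, and the job is handed in when it is done.

```bash
mkdir -p pics
cat > h.py <<'E'
import numpy as np, cv2, json
from plant import ctrl, ik, viewer
def cap(n,save=None):
    p,d=viewer.capture(n)
    if save: cv2.imwrite(f'pics/{save}.png',p[:,:,::-1])
    return p,d
def cloud(n,d,T=None):
    c=viewer.camera_info(n);K=np.array(c['K']);D=np.array(c['D'])
    v,u=np.mgrid[0:384,0:512]
    q=cv2.undistortPoints(np.stack([u,v],-1).reshape(-1,1,2).astype(np.float64),K,D).reshape(384,512,2)
    P=np.concatenate([q*d[...,None],d[...,None]],-1)
    M=np.linalg.inv(np.array(c['extrinsics'])) if T is None else T@np.array(c['mount'])
    return P@M[:3,:3].T+M[:3,3]
E
python3 - <<'E'
from h import *
im=[]
for n in ('scene','top'):
    p,d=cap(n); np.save(n+'_p.npy',p);np.save(n+'_d.npy',d); np.save(n+'_c.npy',cloud(n,d)); cv2.imwrite(f'pics/{n}0.png',p[:,:,::-1])
print(ctrl.observe())
E
```

```text
{'time_s': 0.1, 'joints': array([-1.3408975 ,  0.38417255,  0.01637734,  1.37101261, -0.00627873,
        1.38821538, -0.04645571]), 'joint_vel': array([ 1.90954198e-03,  8.83741220e-06, -4.57658580e-04, -3.05712215e-03,
       -1.63235382e-03,  1.55846615e-03, -6.09586181e-04]), 'tau': array([ 3.76109572e-03, -6.29137444e+01,  8.47678911e-01, -3.72758532e+01,
        1.65753218e-02,  1.04562662e-02,  2.90732191e-05]), 'ee_pos': array([0.18023938, 0.5979837 , 0.23038389]), 'tool_rot': array([ 1.45822707e-01,  9.89310348e-01, -8.72790107e-04, -1.04805800e-04]), 'wrist_force': array([-0.32631128, -0.03210861,  0.48236527]), 'ft_torque': array([-0.04343289,  0.02380245,  0.00284288]), 'gripper_force': 0.0, 'width': 0.08531230709531958}
```

View pics/scene0.png

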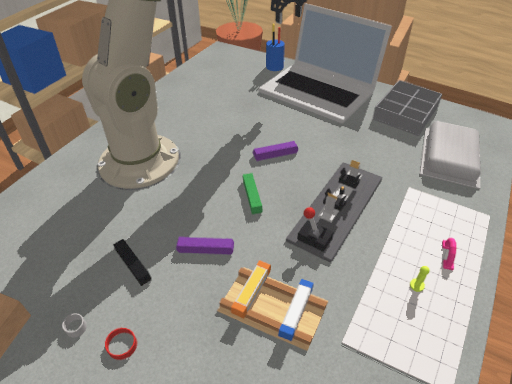

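View pics/top0.png

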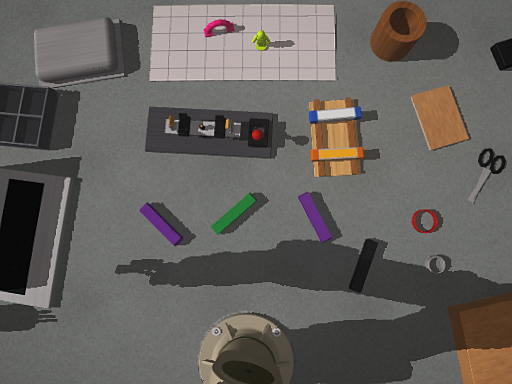

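The top view shows the orange bar at about (337,154), the blue bar at (335,115), and the stand at (145–275,105–158) with its red ball at (257,133). Green, purple and black decoys lie nearer the robot.

Run:
```python
from h import *
p=np.load('top_p.npy');c=np.load('top_c.npy');hsv=cv2.cvtColor(p,cv2.COLOR_RGB2HSV).astype(int)
H,S,V=[hsv[...,i] for i in range(3)]
v,u=np.mgrid[0:384,0:512]
def box(a,b,e,f): return (u>=a)&(u<=b)&(v>=e)&(v<=f)
def rep(n,m):
    P=c[m]; r=cv2.minAreaRect(P[:,:2].astype(np.float32)*1000)
    print(n,m.sum(),'med',np.median(P,0).round(4),'mean',P.mean(0).round(4),'rect',np.round(r[0],1),np.round(r[1],1),round(r[2],2)); return P
b=box(300,375,90,185)
# bars: by height
Z=c[...,2]
for n,bb in(('amber',box(300,375,140,170)),('blue',box(300,375,100,130))):
    m=bb&(Z>0.036)&(Z<.06); rep(n,m)
m=box(300,375,140,170)&(H<14)&(S>200)&(V>150)&(Z>.03); 
for q in (m&(u<337),m&(u>=337)): rep('orange end',q)
rep('foot',box(140,285,100,165)&(Z>0.006)&(Z<0.017))
m=box(245,270,120,145)&((H<6)|(H>174))&(S>150)&(V>100);rep('ball',m)
m=box(150,240,108,150)&(Z>0.04);P=rep('head',m)
print(np.histogram(P[:,2],bins=np.arange(.04,.13,.004)))
s=np.load('scene_p.npy');cs=np.load('scene_c.npy');h=cv2.cvtColor(s,cv2.COLOR_RGB2HSV)
m=box(295,325,200,225)&((h[...,0]<6)|(h[...,0]>174))&(h[...,1]>150)
print('scene ball',np.median(cs[m],0))
cr=cv2.resize(p[95:170,140:285],None,fx=5,fy=5,interpolation=cv2.INTER_CUBIC)
cr2=cv2.resize(s[150:260,280:390],(375,375),interpolation=cv2.INTER_CUBIC)
cv2.imwrite('pics/st.png',cr[:,:,::-1])
```

```text
amber 575 med [ 0.5133 -0.2203  0.0449] mean [ 0.5139 -0.22    0.0446] rect [ 514.7 -221.2] [ 27.4 129.8] 3.76
blue 571 med [ 0.6151 -0.2177  0.045 ] mean [ 0.6154 -0.2177  0.0447] rect [ 616.5 -219. ] [ 27.7 131. ] 5.94
orange end 76 med [ 0.5103 -0.1637  0.0446] mean [ 0.511  -0.1645  0.0436] rect [ 512.1 -164.7] [24.8 17.1] 4.66
orange end 51 med [ 0.5187 -0.2781  0.0444] mean [ 0.5188 -0.2778  0.0445] rect [ 518.5 -277.6] [12.3 24.9] 83.22
foot 3777 med [0.5604 0.12   0.0129] mean [0.5722 0.1169 0.0128] rect [577.7 110.2] [340.1 172.7] 89.11
ball 66 med [ 0.5475 -0.021   0.1002] mean [ 0.5482 -0.0202  0.0986] rect [555.  -19.7] [35.7 16.8] 0.05
head 1297 med [0.5759 0.1114 0.0559] mean [0.5741 0.1104 0.0689] rect [507.3  40.1] [371.9 146.8] 46.41
(array([ 51, 432, 128,  40,  43, 251,  61,  21,  34,  60,  48,  10,  46,
        14,  25,  19,   0,   0,   0,   0,   0,   0]), array([0.04 , 0.044, 0.048, 0.052, 0.056, 0.06 , 0.064, 0.068, 0.072,
       0.076, 0.08 , 0.084, 0.088, 0.092, 0.096, 0.1  , 0.104, 0.108,
       0.112, 0.116, 0.12 , 0.124, 0.128]))
scene ball [ 0.55052018 -0.03113865  0.09661399]
```

```bash
cat >> h.py <<'E'
from scipy.spatial.transform import Rotation as R
def down(yaw, s=1):
    # tool z down, tool y axis at s*(cos yaw, sin yaw)
    y=s*np.array([np.cos(yaw),np.sin(yaw),0]); z=np.array([0,0,-1.]); x=np.cross(y,z)
    return R.from_matrix(np.stack([x,y,z],1)).as_quat()
def wrist(save):
    o=ctrl.observe(); T=np.eye(4);T[:3,:3]=R.from_quat(o['tool_rot']).as_matrix();T[:3,3]=o['ee_pos']
    p,d=cap('wrist',save); c=cloud('wrist',d,T); np.save(save+'_c.npy',c);np.save(save+'_p.npy',p); return p,c
E
python3 - <<'E'
from h import *
print(np.round(viewer.camera_info('wrist')['mount'],3), np.round(viewer.camera_info('wrist')['K'],0))
for s in(1,-1):
  for P in ([.56,.11,.33],[.55,.10,.15],[.514,-.221,.1],[.514,-.221,.02]):
    q=ik(P,down(0.06,s)); print(s,P,None if q is None else q.round(2))
E
```

```text
[[-0.    -0.958 -0.287  0.073]
 [ 1.    -0.    -0.     0.   ]
 [-0.    -0.287  0.958 -0.142]
 [ 0.     0.     0.     1.   ]] [[295.   0. 259.]
 [  0. 295. 190.]
 [  0.   0.   1.]]
1 [0.56, 0.11, 0.33] [-0.76  0.27  0.66  1.36 -0.16  1.56 -0.06]
1 [0.55, 0.1, 0.15] [-0.72  0.33  0.6   1.69 -0.2   1.18 -0.01]
1 [0.514, -0.221, 0.1] [-0.4   0.5   0.98  1.76 -0.46  1.13  0.79]
1 [0.514, -0.221, 0.02] [-0.16  0.51  0.64  1.81 -0.38  0.94  0.71]
-1 [0.56, 0.11, 0.33] [ 0.59  0.51 -1.28  1.3   0.49  1.67  2.6 ]
-1 [0.55, 0.1, 0.15] [ 0.67  0.64 -1.28  1.63  0.62  1.35  2.5 ]
-1 [0.514, -0.221, 0.1] [-0.57  0.77  1.36  1.76 -0.78  1.29 -2.1 ]
-1 [0.514, -0.221, 0.02] [-0.55  0.95  1.35  1.83 -1.    1.25 -1.97]
```

Run:
```python
from h import *
ctrl.move_ptp([.56,.14,.32],down(0.0)); ctrl.pause(.3)
wrist('w1'); print(ctrl.observe()['time_s'],ctrl.observe()['ee_pos'])
```

```text
2.6083 [0.55995887 0.14023313 0.3199548 ]
```

View pics/w1.png

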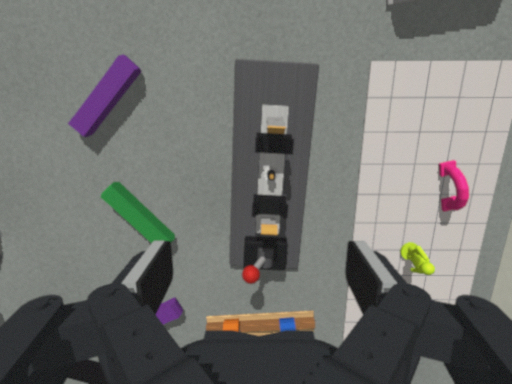

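The wrist view shows the foot plate at columns 232–318, rows 60–270. The clips are at (275,118) and (269,228), the black blocks at (274,144) and (270,206), the pin at (271,176) and the red ball at (251,274).

Run:
```python
from h import *
c=np.load('w1_c.npy');p=np.load('w1_p.npy');Z=c[...,2]
v,u=np.mgrid[0:384,0:512]
def box(a,b,e,f): return (u>=a)&(u<=b)&(v>=e)&(v<=f)
hsv=cv2.cvtColor(p,cv2.COLOR_RGB2HSV).astype(int);V=hsv[...,2]
tab=box(180,225,60,260); print('table z',np.median(Z[tab]),Z[tab].std())
m=(box(225,325,50,272)&(Z>.007)&(Z<.018)); m=cv2.morphologyEx(m.astype(np.uint8),cv2.MORPH_OPEN,np.ones((3,3)))>0
r=cv2.minAreaRect((c[m][:,:2]*1000).astype(np.float32));print('foot',m.sum(),r)
# edges per row: left/right x
L=[];
for row in range(70,232,2):
    q=np.where(m[row])[0]
    if len(q)>10: L.append((c[row,q[0],0],c[row,q[-1],0],c[row,q[0],1]))
L=np.array(L); 
for k in (0,1): print('edge fit',np.polyfit(L[:,2]-.11,L[:,k],1))
mt=np.where(m.any(1))[0]; print('y top',np.median(c[mt[0],:,1][m[mt[0]]]),'y bot',np.median(c[mt[-1],:,1][m[mt[-1]]]))
hd=(box(245,300,95,240)&(Z>.03)); P=c[hd]
yb=np.arange(P[:,1].min(),P[:,1].max(),.005)
for y in yb:
    q=P[(P[:,1]>=y)&(P[:,1]<y+.005)]
    if len(q): print(round(y,4),len(q),'x',q[:,0].min().round(4),q[:,0].max().round(4),'z',np.percentile(q[:,2],[5,25,50,75,95]).round(4))
m=box(235,265,260,290)&((hsv[...,0]<6)|(hsv[...,0]>174))&(hsv[...,1]>150);print('ball',m.sum(),np.median(c[m],0),c[m].max(0),c[m].min(0))
m=box(255,290,95,240)&(hsv[...,0]>12)&(hsv[...,0]<25)&(hsv[...,1]>120)
n,l,s,_=cv2.connectedComponentsWithStats(m.astype(np.uint8))
for i in range(1,n):
  if s[i,4]>8: print('brass',s[i],np.median(c[l==i],0).round(4))
# table-seen amber bar end ok
```

```text
table z -0.0002878704493097517 0.032895623141403214
foot 10847 ((576.4816284179688, 104.86095428466797), (330.00555419921875, 120.02335357666016), 86.91333770751953)
edge fit [0.0532924  0.51756575]
edge fit [0.05302542 0.6355793 ]
y top 0.27118307688037957 y bot -0.06207881729754178
0.0003 6 x 0.5379 0.5477 z [0.0301 0.0303 0.0308 0.0314 0.0316]
0.0153 1 x 0.59 0.59 z [0.0429 0.0429 0.0429 0.0429 0.0429]
0.0203 25 x 0.5543 0.5898 z [0.0443 0.0449 0.0452 0.0457 0.0463]
0.0253 21 x 0.5542 0.5897 z [0.0429 0.0443 0.0447 0.0451 0.0458]
0.0303 21 x 0.5559 0.5896 z [0.0435 0.045  0.0453 0.0456 0.0461]
0.0353 31 x 0.5559 0.5895 z [0.044  0.0447 0.0453 0.046  0.0612]
0.0403 132 x 0.5559 0.591 z [0.0448 0.0498 0.0525 0.0693 0.1006]
0.0453 185 x 0.5559 0.5908 z [0.0445 0.0458 0.0899 0.0943 0.098 ]
0.0503 37 x 0.5632 0.5837 z [0.0858 0.088  0.0889 0.0901 0.0911]
0.0553 68 x 0.5521 0.5981 z [0.0599 0.0607 0.0612 0.0678 0.0798]
0.0603 120 x 0.5493 0.5981 z [0.0606 0.0612 0.0619 0.0749 0.0796]
0.0653 116 x 0.5507 0.5994 z [0.0601 0.0612 0.0625 0.0764 0.0802]
0.0703 116 x 0.5508 0.5992 z [0.0605 0
[... 1422 characters left out ...]
0.0447 0.0882 0.0965 0.0991 0.1007]
0.1853 147 x 0.5632 0.5977 z [0.0446 0.0509 0.086  0.0882 0.0902]
0.1903 106 x 0.5632 0.599 z [0.0437 0.0448 0.046  0.0509 0.0523]
0.1953 104 x 0.5645 0.5989 z [0.044  0.0448 0.0452 0.0457 0.0466]
0.2003 78 x 0.5645 0.5987 z [0.0439 0.0448 0.0454 0.0459 0.0467]
0.2053 79 x 0.5645 0.5999 z [0.0434 0.0445 0.0453 0.0458 0.0467]
0.2103 28 x 0.5601 0.5601 z [0.4621 0.4621 0.4621 0.4621 0.4621]
ball 228 [ 0.54788333 -0.01849502  0.09792596] [0.56011962 0.21340884 0.46210706] [ 0.53763125 -0.04256827  0.03553486]
brass [269 127  15   7  94] [0.5814 0.1807 0.0959]
brass [269 174   5   5  23] [0.5771 0.1152 0.0653]
brass [261 225  16  10 151] [0.5739 0.0478 0.0945]
```

Run:
```python
from h import *
c=np.load('w1_c.npy');Z=c[...,2]
v,u=np.mgrid[0:384,0:512]
a=-0.0532; Rm=np.array([[np.cos(a),np.sin(a)],[-np.sin(a),np.cos(a)]]) # world->stand
o=np.array([.5765,.1049])
for e,f in((128,158),(192,219)):
    m=(u>245)&(u<300)&(v>=e)&(v<=f)&(Z>.058)&(Z<.083)
    n,l,s,_=cv2.connectedComponentsWithStats(m.astype(np.uint8)); i=1+np.argmax(s[1:,4])
    L=(c[l==i][:,:2]-o)@Rm.T
    print('block stand-rel',np.percentile(L,[1,3,97,99],axis=0).round(4).tolist(), s[i])
ctrl.move_ptp([.53,-.17,.30],down(0.067)); ctrl.pause(.3)
p,c=wrist('w2');Z=c[...,2];hsv=cv2.cvtColor(p,cv2.COLOR_RGB2HSV).astype(int)
m=(Z>.038)&(Z<.05)&(c[...,0]>.47)&(c[...,0]<.56)&(c[...,1]>-.31)&(c[...,1]<-.13)
m=cv2.morphologyEx(m.astype(np.uint8),cv2.MORPH_OPEN,np.ones((3,3)))>0
r=cv2.minAreaRect((c[m][:,:2]*1000).astype(np.float32));print('amber',m.sum(),r,np.median(Z[m]))
m=(hsv[...,0]<14)&(hsv[...,1]>200)&(hsv[...,2]>150)&(c[...,1]<-.13)&(Z>.02)&(Z<.06)
n,l,s,_=cv2.connectedComponentsWithStats(m.astype(np.uint8))
for i in range(1,n):
  if s[i,4]>50: P=c[l==i];print('end',s[i],P[P[:,2]>.04].mean(0).round(4),P.min(0).round(4),P.max(0).round(4))
```

```text
block stand-rel [[-0.0242, 0.0414], [-0.0232, 0.0423], [0.0233, 0.0664], [0.0244, 0.0669]] [255 134  39  21 735]
block stand-rel [[-0.024, -0.0483], [-0.0232, -0.0471], [0.0228, -0.0232], [0.0241, -0.0229]] [251 197  37  22 642]
amber 1577 ((513.9547729492188, -222.9827423095703), (26.204355239868164, 125.9079818725586), 3.215099573135376) 0.04410474202643799
end [237 148  17  12 154] [ 0.5116 -0.1661  0.0435] [ 0.5002 -0.1723  0.0347] [ 0.5228 -0.1579  0.0458]
end [238 228  15   6  63] [ 0.519  -0.2783  0.0441] [ 0.5074 -0.2832  0.0424] [ 0.5282 -0.2738  0.0462]
```

View pics/w2.png

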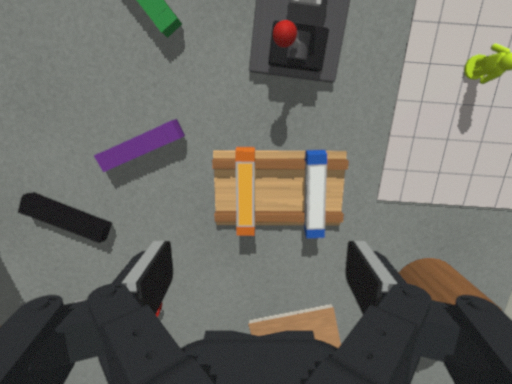

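The wrist view shows the orange bar at columns 237–255, rows 148–235, and the blue bar at columns 306–327. The spot for the fingers at (245,192) is clear.

Run:
```python
from h import *
q=down(0.063)
ctrl.command_gripper(.06,70)
ctrl.move_ptp([.5145,-.223,.10],q); ctrl.move_l([.5145,-.223,.012],feed=.08); ctrl.pause(.2)
o=ctrl.observe();print(o['ee_pos'],o['wrist_force'],o['time_s'])
ctrl.command_gripper(0.0,70); o=ctrl.observe();print(o['width'],o['gripper_force'],o['wrist_force'],o['time_s'])
ctrl.move_l([.5145,-.223,.20],feed=.15); ctrl.pause(.3)
o=ctrl.observe();print(o['width'],o['gripper_force'],o['wrist_force'],o['ft_torque'],o['time_s'])
for z in(.2,.1,.05):
  j=ik([.577,.1142,z],down(-.0532));print(None if j is None else j.round(2))
```

```text
[ 0.51479198 -0.22302932  0.01240755] [ 0.73825806 -0.178301   -0.09454576] 6.8167
0.025377949753878342 69.167400598526 [-0.981726    0.41019784  3.86675252] 7.2167
0.024531445606706146 68.7032961845398 [ 0.05062963 -0.06135979 -1.00561853] [ 0.00243118 -0.03705627  0.03481623] 8.9167
[-0.87  0.4   0.83  1.55 -0.31  1.32 -0.06]
[-0.83  0.49  0.77  1.67 -0.37  1.13 -0.01]
[-0.8   0.55  0.73  1.72 -0.42  1.04  0.03]
```

Run:
```python
from h import *
ctrl.move_ptp([.577,.1142,.16],down(-.0532)); ctrl.pause(.4)
o=ctrl.observe();print(o['ee_pos'],o['wrist_force'],o['ft_torque'],o['time_s'])
p,c=wrist('w3');L=R.from_quat(o['tool_rot']).inv().apply((c-o['ee_pos']).reshape(-1,3)).reshape(c.shape)
np.save('w3_L.npy',L)
m=(abs(L[...,1])<.02)&(L[...,2]<0)&(L[...,2]>-.045)&(L[...,0]>.012)&(L[...,0]<.09)
P=L[m]
for x in np.arange(.012,.09,.004):
    q=P[(P[:,0]>=x)&(P[:,0]<x+.004)]
    if len(q): print(x.round(3),len(q),'y',np.percentile(q[:,1],[2,98]).round(4),'z',np.percentile(q[:,2],[5,50,95]).round(4))
print('xmax',P[:,0].max())
```

```text
[0.57709325 0.11372927 0.16009735] [-0.25475297  0.06652226 -2.03060632] [-0.01902851  0.01345492  0.00666306] 10.6167
0.012 626 y [-0.019   0.0187] z [-0.044  -0.0319 -0.0308]
0.016 552 y [-0.0124  0.0123] z [-0.0327 -0.0318 -0.0307]
0.02 567 y [-0.0124  0.0126] z [-0.0326 -0.0317 -0.0308]
0.024 583 y [-0.0123  0.0125] z [-0.0327 -0.0318 -0.0308]
0.028 597 y [-0.0122  0.0124] z [-0.0328 -0.0318 -0.0308]
0.032 627 y [-0.0124  0.0127] z [-0.0327 -0.0318 -0.0306]
0.036 640 y [-0.0124  0.0125] z [-0.0328 -0.0318 -0.0307]
0.04 650 y [-0.0122  0.0124] z [-0.0328 -0.0318 -0.0307]
0.044 690 y [-0.0124  0.0127] z [-0.0326 -0.0315 -0.0304]
0.048 726 y [-0.0127  0.0129] z [-0.0326 -0.0316 -0.0306]
0.052 720 y [-0.0125  0.0127] z [-0.0327 -0.0316 -0.0306]
0.056 765 y [-0.0126  0.013 ] z [-0.0326 -0.0316 -0.0306]
0.06 841 y [-0.0124  0.0128] z [-0.0323 -0.03   -0.0259]
0.064 385 y [-0.0123  0.0126] z [-0.0255 -0.0234 -0.0156]
xmax 0.06547087926651371
```

View pics/w3.png

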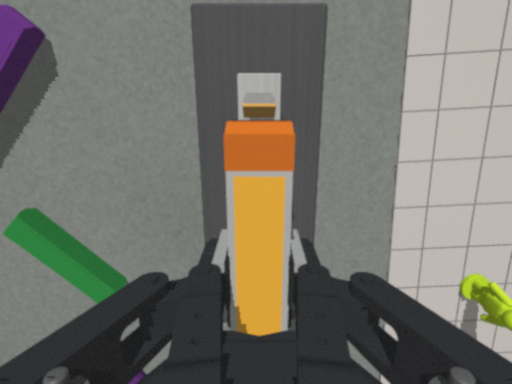

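The bar is held centred in the hand. Its end is 65.5 mm from the TCP and its top 31.7 mm above. The stand is in line below it, with the far clip at (260,95).

Run:
```python
from h import *
q=down(-.0532);X,Y=.577,.1149
ctrl.move_l([X,Y,.100],feed=.1,rot=q); ctrl.pause(.3)
b=ctrl.observe()['wrist_force']; print('base',b,ctrl.observe()['ee_pos'])
z=.100; pk=0; log=[]
while z>.048:
    z-=.001 if z>.062 else .0005
    ctrl.move_l([X,Y,z],feed=.02); o=ctrl.observe(); f=o['wrist_force']-b; pk=max(pk,f[2])
    log.append((z,o['ee_pos'][2],*f)); 
    if f[2]>27 or (f[2]>19 and o['ee_pos'][2]<.0575) or np.hypot(f[0],f[1])>20: break
ctrl.pause(.2);o=ctrl.observe()
for r in log:
    if abs(r[4])>1.5 or r[0]<.06: print(np.round(r,4)[[0,1]],np.round(r[2:],1))
print(pk,o['ee_pos'],o['wrist_force']-b,o['ft_torque'],o['width'],o['time_s'])
```

```text
base [ 1.41587183 -0.0290619  -1.23082285] [0.57728842 0.11494183 0.10050048]
[0.081  0.0813] [-0.5  0.1  2.9]
[0.08   0.0803] [-2.1 -0.5  3.9]
[0.079  0.0792] [-0.3 -1.3  6.3]
[0.078  0.0781] [-1.2 -0.6  6.2]
[0.077  0.0771] [-0.8  0.2  6.8]
[0.076  0.0762] [-0.6  0.3  6.7]
[0.075  0.0753] [-1.3 -0.5  7.8]
[0.074  0.0744] [-0.8 -0.5  7.7]
[0.073  0.0734] [-0.5 -0.3  8.9]
[0.072 0.072] [ 0.6 -0.4  4.3]
[0.071  0.0707] [0.8 0.1 2.6]
[0.07   0.0697] [-0.5 -0.6  1.7]
[0.069  0.0688] [-0.7 -0.1  1.5]
[0.068  0.0679] [-0.9  0.5  2.4]
[0.067  0.0669] [-0.4 -0.6  2.9]
[0.066 0.066] [-0.1  0.1  2.6]
[0.065  0.0649] [-0.1 -1.1  3.7]
[0.064  0.0638] [-0.8 -0.3  1.5]
[0.063  0.0625] [-0.3  0.3 -1.9]
[0.062  0.0616] [-0.1  0.8 -3.7]
[0.0615 0.0613] [-2.1 -0.1 -2.4]
[0.06   0.0601] [-3.2  0.3  1.7]
[0.0595 0.0596] [-1.2 -0.4  1.3]
[0.059 0.059] [-1.7  0.3  0.9]
[0.0585 0.0585] [-1.6 -0.2  1.3]
[0.058 0.058] [-1.2  0.2  1.6]
[0.0575 0.0575] [-1.8 -0.1  1.2]
[0.057 0.057] [-0.9  0.4  1.5]
[0.0565 0.0565] [-1.2  0.6  2.3]
[0.056 0.056] [-0.8 -1.   1.7]
[0.0555 0.0556] [-2.   0.3  3.7]
[0.055  0.0556] [-3.4 -0.8  9.7]
[0.0545 0.0555] [-6.1 -0.1 13.1]
[0.054  0.0555] [-7.2 -0.4 18.5]
[0.0535 0.0555] [-9.4  0.3 21.7]
21.674928257542312 [0.5772442  0.11492123 0.05546161] [-9.51663016 -0.39013367 21.73784832] [-0.17003573  1.86049265 -0.04217929] 0.024743732783360457 25.6667
```

Both clips snapped past and the seat is firm at the expected height, with a 22 N press. Next I release, back off and check.

Run:
```python
from h import *
ctrl.move_l([.577,.1149,.0553],feed=.03); ctrl.command_gripper(.055); ctrl.pause(.1)
ctrl.move_l([.577,.1149,.13],feed=.12); ctrl.move_l([.577,.135,.28],feed=.25);ctrl.pause(.3)
p,c=wrist('w4');Z=c[...,2];hsv=cv2.cvtColor(p,cv2.COLOR_RGB2HSV).astype(int)
m=(Z>.08)&(Z<.095)&(hsv[...,0]<28)&(hsv[...,0]>12)&(hsv[...,1]>150)&(abs(c[...,1]-.115)<.04)
P=c[m];r=cv2.minAreaRect((P[:,:2]*1000).astype(np.float32));print('strip',m.sum(),r,'z',np.percentile(P[:,2],[5,50,95]))
A=np.c_[P[:,:2]-P[:,:2].mean(0),np.ones(len(P))];print('slopes',np.linalg.lstsq(A,P[:,2],rcond=None)[0])
m=((hsv[...,0]<6)|(hsv[...,0]>174))&(hsv[...,1]>150)&(c[...,1]<.02)&(c[...,1]>-.08)&(Z>.07)&(Z<.12)
print('ball',m.sum(),c[m].mean(0),c[m].min(0),c[m].max(0)); print(ctrl.observe()['time_s'])
```

```text
strip 1014 ((577.4647827148438, 115.11778259277344), (80.78968811035156, 17.742713928222656), 86.58995819091797) z [0.08651699 0.08763312 0.08877645]
slopes [ 0.00929166 -0.00092145  0.08766254]
ball 282 [ 0.54870272 -0.01865705  0.0970647 ] [ 0.53755435 -0.03031886  0.08415508] [ 0.56048806 -0.01094731  0.10328149]
28.3
```

View pics/w4.png

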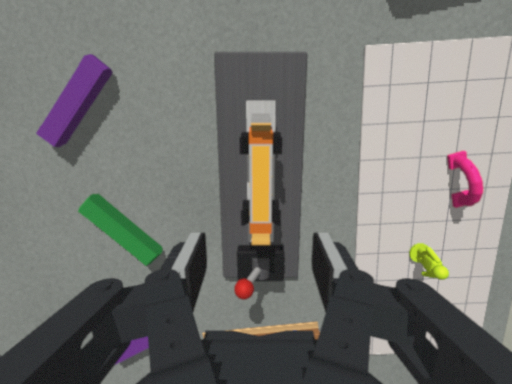

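The bar sits level and centred in the stand, with both ends under the clips. The red ball is still off, at (244,289). Next I push the lever with the fingers shut.

Run:
```python
from h import *
a=-.0532;q=down(a);M=np.array([[np.cos(a),-np.sin(a)],[np.sin(a),np.cos(a)]])
W=lambda x,z:[*(np.array([.577,.1142])+M@[x,-.14]),z]
ctrl.command_gripper(0.0,20)
ctrl.move_ptp(W(-.075,.16),q); ctrl.move_l(W(-.075,.080),feed=.1); ctrl.pause(.2)
b=ctrl.observe()['wrist_force']
x=-.075
while x<.004:
    x+=.003; ctrl.move_l(W(x,.080),feed=.05); f=M.T@(ctrl.observe()['wrist_force']-b)[:2]
    if abs(f[0])>.8: print(round(x,3),f.round(1))
    if f[0]<-8: break
x1=x
ctrl.move_l(W(x1-.03,.080),feed=.1); ctrl.move_l(W(-.04,.2),feed=.2); ctrl.move_l([.56,.13,.28],feed=.25); ctrl.pause(.3)
p,c=wrist('w5');Z=c[...,2];hsv=cv2.cvtColor(p,cv2.COLOR_RGB2HSV).astype(int)
m=((hsv[...,0]<6)|(hsv[...,0]>174))&(hsv[...,1]>150)&(c[...,1]<.02)&(c[...,1]>-.08)&(Z>.07)&(Z<.12)
ce=(c[m].min(0)+c[m].max(0))/2; print('ball',m.sum(),ce,'local',M.T@(ce[:2]-[.577,.1142]))
m=(Z>.08)&(Z<.095)&(hsv[...,0]<28)&(hsv[...,0]>12)&(hsv[...,1]>150)&(abs(c[...,1]-.115)<.04)
print('strip',np.median(c[m],0),ctrl.observe()['time_s'])
```

```text
-0.069 [ 1.4 -0.1]
-0.057 [0.9 0.5]
-0.048 [1.4 0.1]
-0.045 [0.9 0.1]
-0.042 [1.1 0. ]
-0.039 [1.4 0.1]
-0.036 [1.2 0.4]
-0.024 [ 0.9 -0.1]
-0.021 [1.4 0.1]
-0.018 [1.1 0.2]
-0.012 [1.3 0.3]
0.006 [-9.4  1.1]
ball 8 [ 0.6049001  -0.01680828  0.08668562] local [ 0.03482698 -0.12933934]
strip [0.57733199 0.11738138 0.08760002] 40.0417
```

View pics/w5.png

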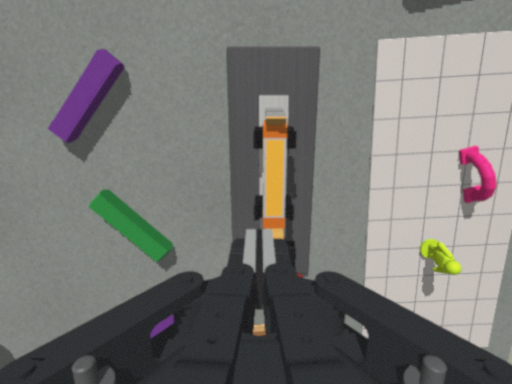

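The bar is still seated. The shut fingers hide most of the ball, with only a sliver showing at (298,275), so I check it with the fixed cameras.

Run:
```python
from h import *
for n in('top','scene'):
    p,d=cap(n);c=cloud(n,d);h=cv2.cvtColor(p,cv2.COLOR_RGB2HSV)
    m=((h[...,0]<6)|(h[...,0]>174))&(h[...,1]>150)&(abs(c[...,0]-.577)<.07)&(abs(c[...,1]+.025)<.03)&(c[...,2]>.07)&(c[...,2]<.12)
    if not m.any(): print(n,'none'); continue
    e=np.median(c[m],0);a=-.0532;print(n,m.sum(),e,'local x',np.cos(a)*(e[0]-.577)+np.sin(a)*(e[1]-.1142))
    if n=='top' : ok=np.cos(a)*(e[0]-.577)+np.sin(a)*(e[1]-.1142)>.022
if ok: print(ctrl.sign_off())
```

```text
top 86 [ 0.59668133 -0.02534035  0.09677741] local x 0.027073535210921464
scene 94 [ 0.6008865  -0.03315641  0.09352984] local x 0.03168837031702303
the job is handed in; nothing more can be done
None
```

The orange-ended bar is snapped home and level in the lamp stand (peak press about 22 N), the switch lever is over at its on stop, the blue-ended bar was not touched, and the job was handed in soon after 40 s, though no verdict was returned.

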